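# Turn the tube carousel to the reader and start the reading

## Task

Push the arms of the steel cross above the tube carousel round with a fingertip until the one tall tube stands squarely in front of the reader's window; then, and only then, press the start button on the console all the way down and let it come up again. Only push and press: do not touch the tubes, leave every tube standing in its seat, and leave everything else on the bench where it is.

Things in the scene. Friction and masses are not known exactly. Their poses are not given: they have to be found in the camera images.
- tall_tube: the tall sample tube, loose and upright in one of the carousel's four seats: clear, 17 mm diameter, green cap 20 mm across, 105 mm tall in all (top 142 mm above the bench). Origin: centre of its underside, z up. The only one of its height; the two vials are 60 mm tall. It turns with the carousel and has about 1.5 mm play in its seat
- rotor: turning part of the carousel: white disc, 234 mm across, top 34 mm above the bench, with four cup seats (25 mm across, rims 64 mm above the bench) 100 mm from the axis along its +x, +y, -x, -y, one empty. Origin on the vertical axis at bench height, z up. Turns either way up to 350 degrees, against light friction (about 2 N pushed at 70 mm from the axis), and stays where it is left
- cross_center (a point): on the axis, 172 mm above the bench: centre of a level cross of four steel arms on the rotor's post. They point midway between the seats, at 45, 135, 225 and 315 degrees from the rotor's x axis; each 12 mm wide, 165 to 179 mm above the bench, reaching 95 mm from the axis. Hub cap: 20 mm radius, top at 182 mm. A fingertip fits between two arms and pushes one round
- reader_spot (a point): where the centre of the tall tube's underside must stand: 100 mm from the carousel's axis, 37 mm above the bench, straight between the axis and the reader's window. The reader is a fixed white box, 90 (radially) by 100 mm, 135 mm high, its window face 135 mm from the axis; a black stripe along the middle of its top points at the axis
- start_button_top (a point): centre of the top of the start button: round, white, 38 mm diameter, in a black collar (54 mm diameter, 12 mm high) on a fixed grey console 80 by 110 mm, 40 mm high. The button's top is 62 mm above the bench when up, 10 mm above the collar; pressed straight down
- start_button (a joint): travel of the start button, m: 0 up, 0.006 fully down; springs back. Starts to give at about 1.5 N and is fully down at about 5 N
- vial_a: short vial in another seat: 17 mm diameter, green cap 24 mm across, 60 mm tall; origin centre of underside, z up
- vial_b: a second short vial like vial_a, in another seat
- beaker: bystander, loose: clear open beaker, 66 mm across, 85 mm tall; origin at its underside
- dishes: bystander, loose: stack of flat round culture dishes, 90 mm across, 42 mm high; origin at its underside
- jar: bystander, loose: amber jar, 64 mm across, 90 mm tall; origin at its underside
- reagent: bystander, loose: white bottle, 60 mm across, 130 mm tall; origin at its underside
- spray: bystander, loose: white spray bottle with a trigger head, 76 mm across, 185 mm tall; origin at its underside
- spatula: bystander, loose: spatula lying flat, 190 mm long; origin at its underside
Mind the look-alikes: they are no part of the job. What is shaped like the part that bears start_button_top but turquoise is not meant.

How it is judged:
On the way, in this order (a step that is already met when the one before it is completed fails the run):
1. the tall tube stands in front of the reader's window and the carousel is still (horizontal distance between tall_tube and reader_spot below 0.009 m and angular speed of rotor below 0.05 rad/s), for 0.3 s.
2. the start button is pressed down with the tall tube still in front of the window (horizontal distance between tall_tube and reader_spot below 0.009 m and value of joint start_button above 0.0042 m), for 0.05 s.
At the end, for the whole second after the job is handed in: The tall tube's axis is within 9 mm of the spot before the reader's window, the carousel is at rest, the start button has been pressed (more than 4.2 mm of its 6 mm) and is up again, and all three tubes stand upright in their seats (all of step 1 and value of joint start_button below 0.0015 m and horizontal distance between each of tall_tube, vial_a, vial_b and rotor below 0.106 m and height (world z) of each of tall_tube, vial_a, vial_b below 0.045 m and angle between each of tall_tube, vial_a, vial_b's own z axis and vertical below 0.2 rad); the robot touches nothing.
It fails at once if the start button is pressed while the tall tube is not in front of the window (value of joint start_button above 0.003 m and horizontal distance between tall_tube and reader_spot above 0.01 m).
It fails at once if a tube is lifted or tipped out of its seat (height (world z) of any of tall_tube, vial_a, vial_b above 0.05 m or angle between any of tall_tube, vial_a, vial_b's own z axis and vertical above 0.35 rad).
It fails at once if the robot touches a tube (contact force between any of the fingers, the arm and tall_tube above 0.5 N or contact force between any of the fingers, the arm and vial_a above 0.5 N or contact force between any of the fingers, the arm and vial_b above 0.5 N).
It fails at once if something else on the bench is moved or lifted (distance of any of beaker, dishes, jar, reagent, spray, spatula from where it was at the start of the episode above 0.015 m).
It also fails if it takes over 64 s, if anything falls off the work surface, if the arm or the gripper's body presses on something with over 40 N, if the wrist force passes 120 N, or if a joint passes its speed limit or range.

## Robot

A 6-joint arm with a two-finger parallel gripper is mounted at the origin on the work surface. World frame = base frame: x ahead of the robot, y to its left, z up, the work surface at z = 0. Lengths are in m, angles in rad, forces in N, time in s.
With the tool pointing down it reaches from about 0.25 to 0.725 m from the base axis. Payload 4 kg.
Tool frame: the origin (TCP) lies midway between the tips of the shut fingers; the grasp point (between the pads) lies 19 mm behind it; z points along the fingers, y is the line along which they close (so a half turn about z gives the same grasp; the last joint's range is limited). The gripper opens to 85 mm and grips with 20 to 120 N. Pads are 22 mm wide; open, the fingers measure 114 mm over their backs; the gripper's body (76 mm by 85 mm) begins 54 mm behind the grasp point. The pads swing forward as they close: fully open they stand 13 mm farther back than shut.
Start: joints at [-1.329, 0.241, 0.005, 1.335, 0, 1.571], TCP at [0.12, -0.485, 0.231] pointing down, gripper open.
Joint ranges: [-2.72, 2.72], [-1.05, 1.87], [-1.09, 1.28], [-1.99, 2.15], [-1.42, 1.44], [-3.14, 3.14]. Speed limits (rad/s): [2.79, 2.79, 3.14, 3.14, 3.14, 3.14].

## Interface

Orientations are given as a 3x3 rotation matrix whose columns are the frame's x, y, z axes.
In Python, from rig import manip, cams, job gives the robot as it stands.
- The arm moves only by the tool jog_arm, never from a script. Its argument "plan" is text: rows parted by semicolons, each of 6 numbers parted by spaces: the shift along the tool's x, y, z in mm, then the turn, a rotation vector about the tool's x, y, z in rad. A call has 1 to 20 rows; each row is the pose to reach, as a shift and turn from the pose commanded when the call began, along the tool's axes at that moment; what a row does not reach only later rows make up. A row lasts 1/8 s, in which the tool goes at most 62.5 mm and 10.7 degrees, less where a joint would pass 70% of its speed; a pose out of reach is approached as far as the arm can. A call with a gripper value outside its range is refused whole. "jaw" is the closure, from -1 (fully open) to 1 (shut), so that 0 is half open, set as the call begins (left out, the last holds). The fingers move at their own pace and stop on an object; "grip_force" is the grip in N (left out, the last holds). Time passes only in rows, so rows that repeat a pose let the fingers close. It gives the time, the measured TCP pose, the force, the opening and the grip force at its end, in the units of the state.
- manip.observe(): the state, without advancing time (a new reading comes with each control period).
- cams.capture(name): name is "scene" or "top" or "wrist"; returns the picture (400x640x3 uint8, red, green, blue); there is no depth.
- cams.camera_info(name): a dict with "intrinsics" (3x3 intrinsics, pixels), "dist_coeffs" ([k1, k2, p1, p2, k3] as OpenCV has them; the pictures are not rectified), "origin" and "orientation" of the camera in the world. Camera axes: x right, y up, looking along -z (the intrinsics and any distortion apply to the point x, -y, -z); pixel columns grow to the right and rows downward; lengths in m; the calibration is good to about 2 mm. A picture is of the moment at which its call begins: read the wrist's pose just before it. camera_info takes no time and is no camera call; for the wrist camera it gives the pose at the moment of the call.
- job.hand_in(): hands the job in; it is judged then, once.
The state is a dict: "time": time; "qpos": joint angles; "dq": joint speeds; "joint_efforts": joint torques, N m; "eef_pos": TCP position; "tcp_rot": TCP orientation; "wrist_force": force on the tool from outside, world axes, zero at the start; "moment": the same for the moment, N m; "grip_width": finger opening in m; "grasp_force": force on a finger pad.
Only numpy, scipy, OpenCV 4.12 (cv2) and the standard library are available. Lean on these libraries where they do the work, as an engineer would, in place of code of your own. Each camera call takes 0.05 s, during which the arm holds its last target. There are 200 camera calls.

## Working session

There is one attempt and no reset: what is moved stays moved. The work goes in short steps, Python scripts to look and compute and a tool call to move; the robot and the scene stay as the last step left them, time stands still between calls to the robot, and variables do not carry over. Pictures are saved under pics/ and viewed, at most 10 in all, crops included, and the job is handed in when it is done.

Besides the shell and the picture viewer there is one more tool, called after ">>>" as a command line: name --argument value ..., lists and objects as JSON in quotes. jog_arm: Moves the arm, as the interface text tells. Its arguments: {"type":"object","properties":{"plan":{"type":"string"},"jaw":{"type":"number"},"grip_force":{"type":"number"}},"required":["plan"]}

```bash
mkdir -p pics; cat > h.py <<'E'
import numpy as np, cv2
from rig import manip, cams, job
def ray(n,uv,info=None):
    i=info or cams.camera_info(n); K=np.array(i["intrinsics"],float); d=np.array(i["dist_coeffs"],float)
    p=cv2.undistortPoints(np.array(uv,float).reshape(-1,1,2),K,d).reshape(-1,2)
    R=np.array(i["orientation"]);v=np.c_[p[:,0],-p[:,1],-np.ones(len(p))]@R.T
    return np.array(i["origin"]),v
def at(n,uv,z,info=None):
    o,v=ray(n,uv,info); z=np.broadcast_to(z,len(v)); return o+v*((z-o[2])/v[:,2])[:,None]
def proj(n,P):
    i=cams.camera_info(n);R=np.array(i["orientation"]);q=(np.array(P,float).reshape(-1,3)-i["origin"])@R
    q=q*[1,-1,-1]
    return cv2.projectPoints(q,np.zeros(3),np.zeros(3),np.array(i["intrinsics"],float),np.array(i["dist_coeffs"],float))[0].reshape(-1,2)
def save(n,f,crop=None,s=1):
    a=cams.capture(n)
    if crop: a=a[crop[1]:crop[3],crop[0]:crop[2]]
    cv2.imwrite("pics/"+f,cv2.resize(a[:,:,::-1],None,fx=s,fy=s,interpolation=cv2.INTER_CUBIC))
E
python3 - <<'E'
from h import *
save("top","t1.png",s=1.25); save("scene","s1.png",s=1.25)
for n in("top","scene"):
    i=cams.camera_info(n);print(n,i["origin"],np.round(i["orientation"],3).tolist(),i["intrinsics"])
s=manip.observe();print(s["time"],s["eef_pos"],np.round(s["tcp_rot"],3).tolist())
E
```

```text
top [ 0.37602435 -0.02514453  1.09810542] [[0.021, 0.992, -0.126], [-0.999, 0.024, 0.022], [0.025, 0.125, 0.992]] [[369.70311537   0.         318.9895367 ]
 [  0.         369.70311537 201.18626825]
 [  0.           0.           1.        ]]
scene [ 1.38485049 -0.62543823  0.95130659] [[0.569, -0.497, 0.655], [0.822, 0.359, -0.442], [-0.015, 0.79, 0.613]] [[446.01224901   0.         322.23590053]
 [  0.         446.01224901 199.48089322]
 [  0.           0.           1.        ]]
0.1 [ 0.11961172 -0.48492473  0.23049054] [[0.971, 0.24, -0.0], [0.24, -0.971, 0.002], [-0.0, -0.002, -1.0]]
```

View pics/t1.png

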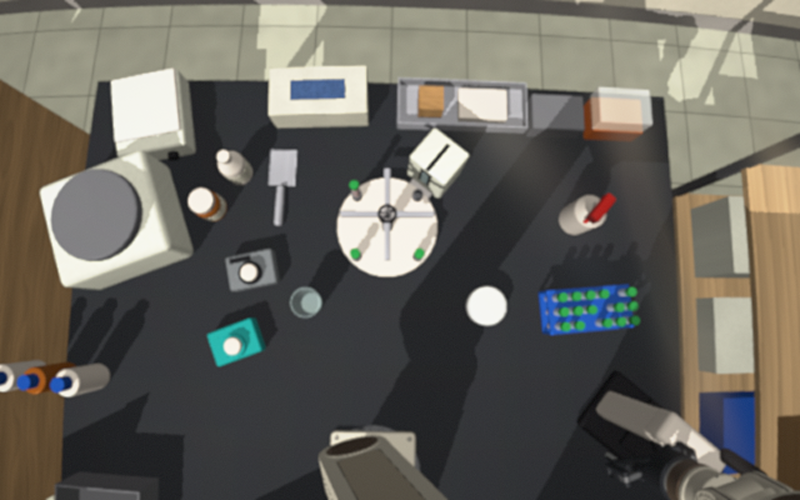

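View pics/s1.png

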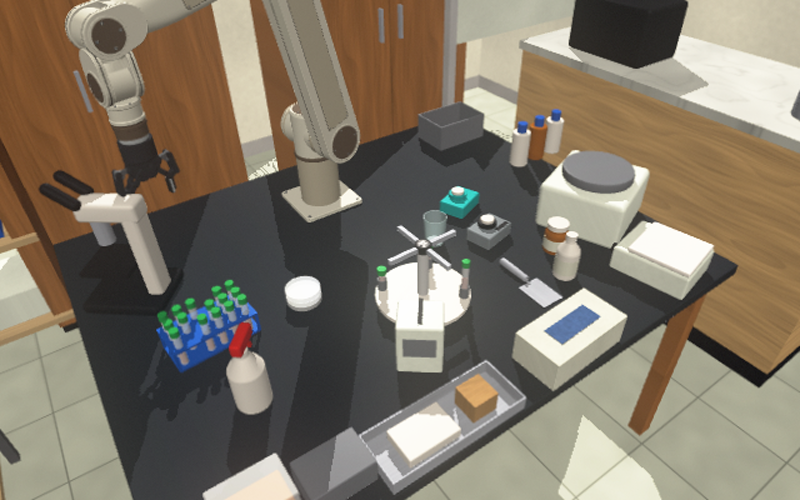

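```bash
python3 - <<'E'
from h import *
save("top","t2.png",(165,90,405,270),3.3)
save("scene","s2.png",(270,140,430,310),3.5)
E
```

```text
(no output)
```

View pics/t2.png

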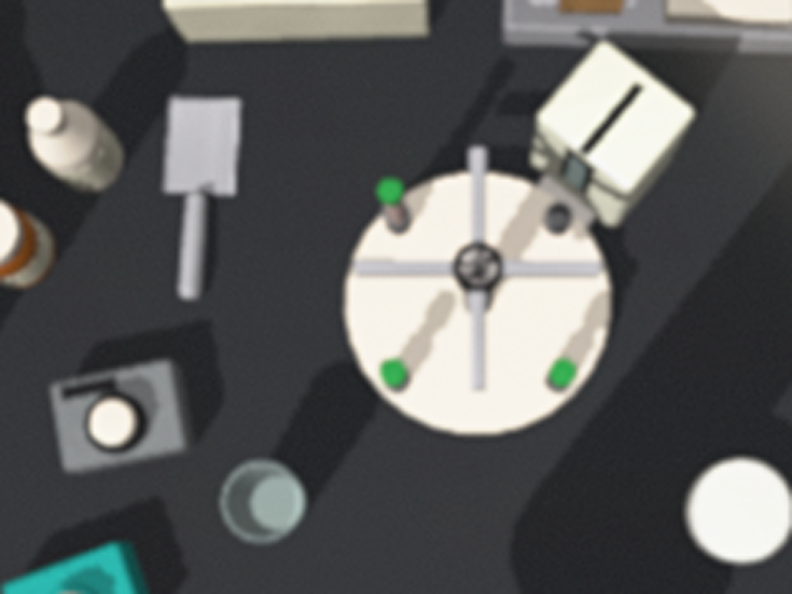

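View pics/s2.png

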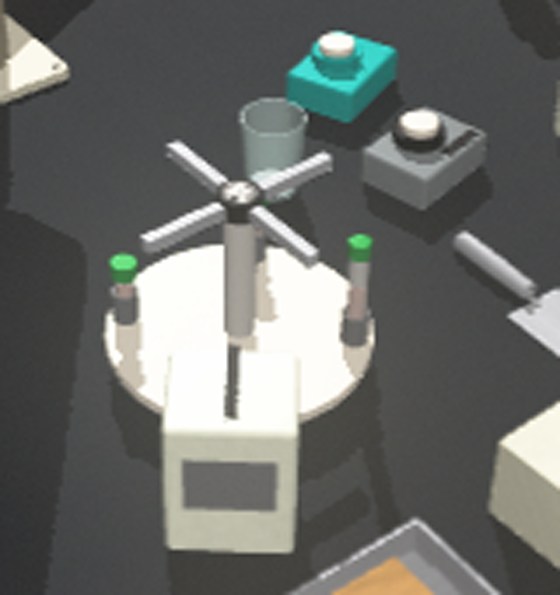

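```bash
python3 - <<'E'
from h import *
c=lambda a:np.array(a,float)/3.3+[165,90]-0.35
def P(l,a,z):
    r=at("top",c(a),z); print(l,np.round(r[:,:2],4).tolist()); return r[:,:2]
hub=P("hub",[(478,268)],.182)
P("discL,R,bot",[(343,303),(613,303),(478,436)],.034)
tips=P("tips up R down L",[(478,148),(602,270),(478,388),(354,268)],.179)
print("mean",tips.mean(0))
t=P("tall",[(390,190)],.142); v=P("vials",[(393,372),(562,372)],.097);e=P("empty rim",[(558,217)],.064)
st=P("stripe",[(638,88),(587,150)],.135)
cor=P("readercorners",[(603,40),(696,112),(622,196),(537,120)],.135)
bt=P("button",[(112,422)],.062)
P("console",[(50,388),(172,358),(188,447),(66,472)],.04)
P("beaker",[(262,501)],.085)
a=tips.mean(0)
an=lambda p:np.degrees(np.arctan2(*(p-a).T[::-1]))
for n,x in zip("tall vials empty tips stripe cor".split(),(t,v,e,tips,st,cor)): print(n,an(x).round(1),np.linalg.norm(x-a,axis=1).round(3))
print("cor mean",an(cor.mean(0)[None]),np.linalg.norm(cor.mean(0)-a))
d=st[0]-st[1];print("stripe dir",np.degrees(np.arctan2(d[1],d[0])))
E
```

```text
hub [[0.5689, -0.0199]]
discL,R,bot [[0.5656, 0.0995], [0.5716, -0.1396], [0.4507, -0.0227]]
tips up R down L [[0.665, -0.0175], [0.5705, -0.1153], [0.477, -0.0221], [0.5672, 0.0752]]
mean [ 0.5699162  -0.01995181]
tall [[0.6396, 0.0527]]
vials [[0.4976, 0.0486], [0.5009, -0.0911]]
empty rim [[0.6409, -0.0877]]
stripe [[0.7343, -0.1481], [0.6797, -0.1063]]
readercorners [[0.7752, -0.1187], [0.7152, -0.1963], [0.6418, -0.1353], [0.704, -0.065]]
button [[0.4531, 0.2898]]
console [[0.4832, 0.3532], [0.5122, 0.2468], [0.4347, 0.2286], [0.4102, 0.3344]]
beaker [[0.3892, 0.1543]]
tall [46.2] [0.101]
vials [ 136.5 -134.1] [0.1   0.099]
empty [-43.7] [0.098]
tips [   1.5  -89.6 -178.7   91.6] [0.095 0.095 0.093 0.095]
stripe [-37.9 -38.2] [0.208 0.14 ]
cor [-25.7 -50.5 -58.1 -18.5] [0.228 0.228 0.136 0.141]
cor mean [-38.04350705] 0.17665417718961404
stripe dir -37.40135107667455
```

>>> jog_arm --plan "0 0 -60 0 0 0; 0 0 -80 0 0 0; 478 -330 -80 0 0 -1.328; 478 -330 -80 0 0 -1.328; 478 -330 -80 0 0 -1.328; 478 -330 -80 0 0 -1.328; 478 -330 -80 0 0 -1.328; 478 -330 -80 0 0 -1.328; 478 -330 -80 0 0 -1.328; 478 -330 -80 0 0 -1.328; 478 -330 -80 0 0 -1.328; 478 -330 -80 0 0 -1.328; 478 -330 -80 0 0 -1.328; 478 -330 -80 0 0 -1.328; 478 -330 -80 0 0 -1.328; 478 -330 -80 0 0 -1.328" --jaw 1

```text
time: 2.2
eef_pos: [0.5043, -0.0517, 0.3117]
tcp_rot: [[0.003, 1.0, 0.001], [1.0, -0.003, -0.0], [-0.0, 0.001, -1.0]]
wrist_force: [0.0, -0.2, -0.1]
grip_width: 0.0002
grasp_force: 0.0
```

```bash
python3 - <<'E'
from h import *
save("wrist","w1.png",s=1.25); print(proj("wrist",[[.57,-.02,.182],[.5043,-.0517,.16],[.6488,-.0816,.135]])*1.25)
E
```

```text
[[499.46202672 191.50996449]
 [401.44060764 228.41000929]
 [574.8353876  254.62688088]]
```

View pics/w1.png

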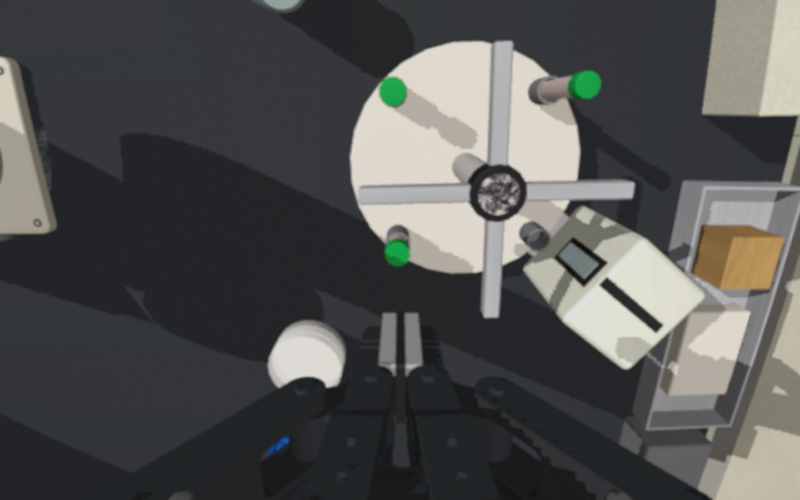

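>>> jog_arm --plan "0 0 60 0 0 0; 0 0 110 0 0 0; 0 0 150 0 0 0; 0 0 152 0 0 0; 0 0 152 0 0 0"

```text
time: 2.88
eef_pos: [0.5057, -0.0509, 0.1608]
tcp_rot: [[0.001, 1.0, 0.002], [1.0, -0.001, -0.0], [-0.0, 0.002, -1.0]]
wrist_force: [-0.3, -0.7, 0.6]
grip_width: 0.0001
grasp_force: 0.0
```

```bash
cat >> h.py <<'E'
A=np.array([.570,-.020])
def centre(th,hx=.0145,hy=.011,r=.065,gap=0):
    t=np.radians(th);u=np.array([np.cos(t),np.sin(t)]);n=np.array([-u[1],u[0]])
    return A+r*u+(.006+hx*abs(n[0])+hy*abs(n[1])+gap)*n
E
python3 - <<'E'
from h import *
s=manip.observe();p=s["eef_pos"];print(p,s["wrist_force"])
for k,th in enumerate(np.r_[181.2:102:19j,100.5]):
    d=(centre(th)-p[:2])*1e3; print(round(th,1),"%.0f %.0f 0 0 0 0;"%(d[1],d[0]))
E
```

```text
[ 0.50568258 -0.05090837  0.16077384] [-0.31086961 -0.66401192  0.57260379]
181.2 12 -0 0 0 0 0;
176.8 17 -2 0 0 0 0;
172.4 21 -3 0 0 0 0;
168.0 25 -3 0 0 0 0;
163.6 29 -4 0 0 0 0;
159.2 34 -4 0 0 0 0;
154.8 39 -4 0 0 0 0;
150.4 43 -3 0 0 0 0;
146.0 48 -3 0 0 0 0;
141.6 53 -1 0 0 0 0;
137.2 58 0 0 0 0 0;
132.8 62 2 0 0 0 0;
128.4 67 5 0 0 0 0;
124.0 71 8 0 0 0 0;
119.6 76 11 0 0 0 0;
115.2 80 15 0 0 0 0;
110.8 83 19 0 0 0 0;
106.4 87 24 0 0 0 0;
102.0 90 29 0 0 0 0;
100.5 91 31 0 0 0 0;
```

>>> jog_arm --plan "6 0 0 0 0 0; 12 0 0 0 0 0; 17 -2 0 0 0 0; 21 -3 0 0 0 0; 25 -3 0 0 0 0; 29 -4 0 0 0 0; 34 -4 0 0 0 0; 39 -4 0 0 0 0; 43 -3 0 0 0 0; 48 -3 0 0 0 0; 53 -1 0 0 0 0; 58 0 0 0 0 0; 62 2 0 0 0 0; 67 5 0 0 0 0; 71 8 0 0 0 0; 76 11 0 0 0 0; 80 15 0 0 0 0; 83 19 0 0 0 0; 87 24 0 0 0 0; 89 27 0 0 0 0"

```text
time: 5.38
eef_pos: [0.5322, 0.0388, 0.1592]
tcp_rot: [[0.001, 1.0, -0.0], [1.0, -0.001, 0.0], [0.0, -0.0, -1.0]]
wrist_force: [-1.1, -2.3, 1.3]
grip_width: 0.0004
grasp_force: 0.9
```

```bash
python3 - <<'E'
from h import *
save("scene","s3.png",(270,140,430,310),3.5)
save("wrist","w2.png",s=1.25)
s=manip.observe();print(s["eef_pos"],s["wrist_force"])
i=cams.camera_info("wrist");np.save("w2.npy",dict(i),allow_pickle=True)
E
```

```text
[0.53247549 0.03907557 0.15927157] [-0.50160868  0.1506067  -0.04214501]
```

View pics/w2.png

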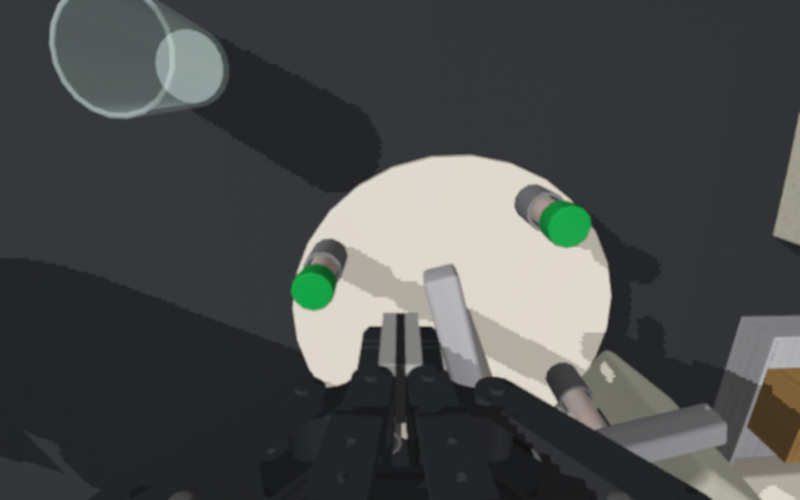

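```bash
python3 - <<'E'
from h import *
i=np.load("w2.npy",allow_pickle=True).item()
P=at("wrist",np.array([(440,273),(566,225),(313,288)])/1.25,[.179,.097,.097],i)[:,:2]
d=P-A;print(P,np.degrees(np.arctan2(d[:,1],d[:,0])),np.linalg.norm(d,axis=1))
E
```

```text
[[0.54392078 0.07190882]
 [0.61769691 0.06585314]
 [0.48369463 0.03035408]] [105.84134543  60.94502988 149.73896692] [0.0955372  0.09821282 0.09992072]
```

View pics/s3.png

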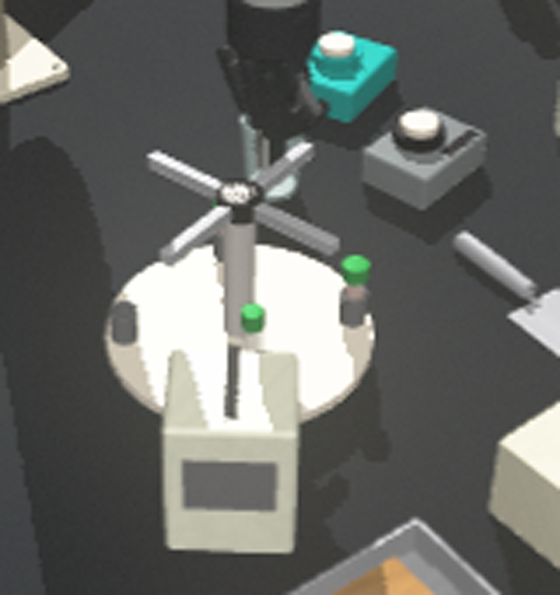

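```bash
python3 - <<'E'
from h import *
for a in(100.5,97.6,94.8,93.8): print(a,((centre(a)-centre(103.3))*1e3).round(1)[::-1])
E
```

```text
100.5 [1.8 3.3]
97.6 [3.5 6.8]
94.8 [ 4.9 10.3]
93.8 [ 5.4 11.5]
```

Then back the finger off (−x, i.e. tool −y) and up, and move it clear for a top view.

>>> jog_arm --plan "1 2 0 0 0 0; 2 4 0 0 0 0; 3 6 0 0 0 0; 4 8 0 0 0 0; 5 10 0 0 0 0; 5 10 0 0 0 0; 5 10 0 0 0 0; 4 5 0 0 0 0; 2 0 0 0 0 0; 2 -6 0 0 0 0; 2 -6 -40 0 0 0; 2 -6 -80 0 0 0; 2 -6 -120 0 0 0; 60 -40 -120 0 0 0; 110 -60 -120 0 0 0; 160 -80 -120 0 0 0; 210 -80 -120 0 0 0; 250 -80 -120 0 0 0; 250 -80 -120 0 0 0; 250 -80 -120 0 0 0"

```text
time: 7.98
eef_pos: [0.4518, 0.2881, 0.2792]
tcp_rot: [[0.001, 1.0, -0.0], [1.0, -0.001, -0.001], [-0.001, -0.0, -1.0]]
wrist_force: [0.5, 0.3, -0.1]
grip_width: -0.0001
grasp_force: 0.0
```

```bash
python3 - <<'E'
from h import *
s=manip.observe();print(s["time"],s["eef_pos"],np.round(s["tcp_rot"],3).tolist(),s["wrist_force"])
save("top","t3.png",(165,90,405,270),3.3)
E
```

```text
7.975 [0.45176194 0.28807744 0.27919804] [[0.001, 1.0, -0.0], [1.0, -0.001, -0.001], [-0.001, -0.0, -1.0]] [ 0.46062941  0.29468276 -0.0537013 ]
```

View pics/t3.png

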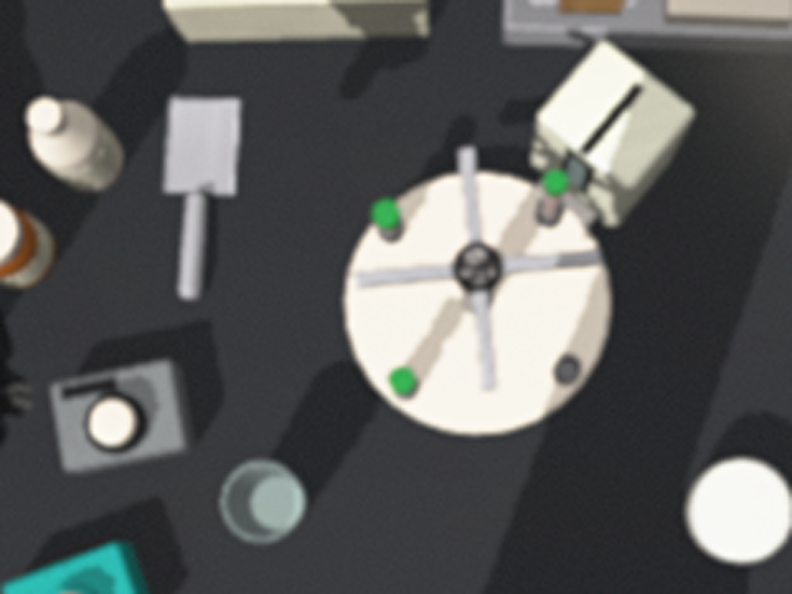

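```bash
python3 - <<'E'
from h import *
c=lambda a:np.array(a,float)/3.3+[165,90]-0.35
P=at("top",c([(467,148),(602,257),(489,388),(357,281),(556,182)]),[.179]*4+[.142])[:,:2];d=P-A
print(np.degrees(np.arctan2(d[:,1],d[:,0])),np.linalg.norm(d,axis=1))
t=np.radians(-38);print(P[4],A+.1*np.array([np.cos(t),np.sin(t)]))
s=manip.observe();print((proj("top",s["eef_pos"])-[165,90])*3.3, (proj("top",[.4531,.2898,.062])-[165,90])*3.3)
save("wrist","w3.png",s=1.25);i=cams.camera_info("wrist")
print(proj("wrist",[[.4531,.2898,.062],s["eef_pos"]])*1.25)
E
```

```text
[   6.64289337  -83.55566226 -173.56987197   97.93063581  -37.32236264] [0.09536593 0.09579531 0.09342624 0.09335719 0.10050064]
[ 0.64992182 -0.08093342] [ 0.64880108 -0.08156615]
[[ 19.27646643 396.33471618]] [[110.80142572 420.86706332]]
[[402.41311401 205.66682867]
 [403.23047274 331.16828305]]
```

View pics/w3.png

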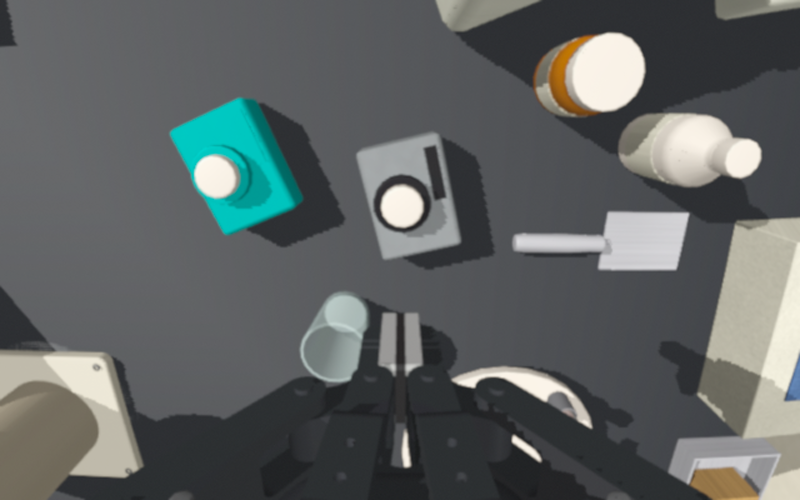

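>>> jog_arm --plan "2 1 50 0 0 0; 2 1 100 0 0 0; 2 1 150 0 0 0; 2 1 190 0 0 0; 2 1 205 0 0 0; 2 1 212 0 0 0; 2 1 215 0 0 0; 2 1 218 0 0 0; 2 1 220 0 0 0; 2 1 222 0 0 0; 2 1 224 0 0 0; 2 1 224 0 0 0; 2 1 224 0 0 0"

```text
time: 9.7
eef_pos: [0.4541, 0.2911, 0.0561]
tcp_rot: [[0.001, 1.0, 0.002], [1.0, -0.001, 0.001], [0.001, 0.002, -1.0]]
wrist_force: [1.6, 0.2, 5.4]
grip_width: -0.0002
grasp_force: 2.7
```

>>> jog_arm --plan "0 0 1 0 0 0; 0 0 1.5 0 0 0; 0 0 1.5 0 0 0; 0 0 1.5 0 0 0"

```text
time: 10.2
eef_pos: [0.4542, 0.2911, 0.0559]
tcp_rot: [[0.001, 1.0, 0.003], [1.0, -0.001, 0.002], [0.002, 0.003, -1.0]]
wrist_force: [-0.4, -1.8, 14.7]
grip_width: -0.0001
grasp_force: 6.8
```

>>> jog_arm --plan "0 0 -4 0 0 0; 0 0 -10 0 0 0; 0 0 -30 0 0 0; 0 0 -70 0 0 0; 0 0 -120 0 0 0; 0 0 -180 0 0 0; 0 0 -200 0 0 0; 0 0 -200 0 0 0; 0 0 -200 0 0 0; 0 0 -200 0 0 0"

```text
time: 11.45
eef_pos: [0.4521, 0.2898, 0.2516]
tcp_rot: [[0.001, 1.0, -0.004], [1.0, -0.001, -0.002], [-0.002, -0.004, -1.0]]
wrist_force: [-0.7, 0.2, -0.2]
grip_width: -0.0002
grasp_force: 0.0
```

```bash
python3 - <<'E'
from h import *
a=cams.capture("top")[90:270,165:405];o=cv2.imread("pics/t3.png")
b=cv2.resize(a[:,:,::-1],(o.shape[1],o.shape[0]),interpolation=cv2.INTER_CUBIC)
d=cv2.absdiff(o,b).max(2)
print("carousel diff",(d[130:445,335:700]>60).sum(),"console diff",(d[350:480,45:195]>60).sum(), manip.observe()["wrist_force"])
E
```

```text
carousel diff 23 console diff 0 [ 0.84062916 -0.55575481 -1.37128679]
```

The button bottomed out (14.7 N at z = 0.056), and the carousel hasn't moved since, so I'm handing in.

```bash
python3 -c "
from rig import job
print(job.hand_in())"
```

```text
the job is handed in; nothing more can be done
None
```

I turned the carousel until the tall tube stood about 1 mm from the reader spot by the top camera, pressed the start button fully down (14.7 N) and let it up, and handed the job in; the hand-in returned no verdict.

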